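Draw the offcut tray of a wire stripper with a hand hook

TASK

The offcut tray under the wire-stripping unit needs emptying and is full of sharp stripped ends, so keep the fingers off it: take the wooden-handled hook from the rubber mat, pass its bent tip through the finger hole in the tray front, drop it behind the plate, and draw the tray past its catch right out until it pulls up firmly against its stop, steadily and without yanking. Then unhook, leave the tray drawn out, and lay the hook back down on its mat, disturbing nothing else.

Things in the scene. Friction and masses are not known exactly. Their poses are not given: they have to be found in the camera images.
- unit: Grey wire-stripping unit with blue sloped panel, fixed, 195 deep (x = -110 to 85), 170 wide (y), 200 mm high; origin at bench height. Its front looks along its own -x, the sheet front is at x = -110 mm, a tray bay opens there from z = 18 to 88 mm. Inlet and knob above it stick out to x = -128 mm at z = 109 to 135 mm. A pull or push of over 25 N on tray or unit bends them.
- unit_mouth (a point): Middle of the bay mouth, unit frame x = -110, z = 58 mm. The tray slides out along the unit's -x. A sprung roller catch holds it at home, letting go in the first 20 mm at 6 to 14 N; then it slides with 1 to 6 N. A rigid stop bar is clamped in slots, set differently each time: it is met after 55 to 75 mm of travel, found by feel; a steady pull of 8 to 15 N shows the tray is right out.
- tray: Loose steel tray in the bay, 0.5 kg (varies). Origin: middle of the back face of the front plate, at the underside; x points into the unit. Bare aluminium front plate x = -4 to 0, y +-75, z = 5.5 to 71.5 mm. Floor 3 mm thick, side walls at y = +-53.5; open behind the plate but for wire ends up to z = 9 mm. Home: x = -111, z = 18 mm in the unit's frame. Play 2 mm; out, it may sag 3 mm.
- tray_heel: Upstand at the rear of the tray, fixed to it, 80 mm wide, at x = 158.5 mm, z = 28 to 46 mm; hidden inside the unit. Origin and axes as the tray's. It is the part that meets the stop bar.
- tray_hole (a point): Centre of the round finger hole in the tray's front plate, 25 mm diameter with a thin black edge trim, axis along the tray's x, in the middle of the plate's thickness (tray frame x = -2, y = 0, z = 40 mm; about 58 mm over the bench). The hole's lower edge is at z = 27.5 mm in the tray's frame.
- hook: Loose hand hook, 0.12 kg (varies), lying on the mat, bent tip down. Origin: under the middle of the handle; x towards the tip, z up. Wooden handle x = -45 to 45, 22 wide, 24 mm high, flat sided: grasp it across (along y) at its middle. A 6 mm steel rod, axis at z = 16 mm, runs on to x = 120 mm and there turns down; the bent tip, 6 mm thick, ends at z = 3 mm: rod and tip are 16 mm high.
- hook_tip (a point): Lower end of the hook's bent tip (hook frame x = 120, y = 0, z = 3 mm).
- mat: Black rubber mat 225 x 105 x 3 mm lying on the bench, fixed; its long side is its x axis. Origin: middle of its underside. The hook lies on it, and must be laid back on it.
- grease_jar: White jar with blue lid, 56 mm diameter, 55 mm high, origin under its centre; leave alone.
- tin: Round tin, 62 mm diameter, 40 mm high, origin under its centre; leave alone.
- cutter: Side cutters with blue handles lying flat, 44 x 154 x 12 mm, long along their y, origin under the centre; leave alone.
- bin: Yellow open parts bin, 100 x 146 x 70 mm, fixed, at the right of the work, origin under its centre.

How it is judged:
On the way, in this order (a step that is already met when the one before it is completed fails the run):
1. the bent tip of the hook is behind the tray's front plate, down below the lower edge of the finger hole, while the tray is still home (x of hook_tip in the frame of tray between 0.002 and 0.04 m and z of hook_tip in the frame of tray between 0.003 and 0.0245 m and x of tray in the frame of unit above -0.12 m), for 0.1 s.
2. the hook, still behind the plate, holds the tray against its stop with at least 5 N for a moment, more than 50 mm out (contact force between tray_heel and anything else above 5 N and contact force between hook and tray above 4 N and x of tray in the frame of unit below -0.161 m and x of hook_tip in the frame of tray above 0.001 m and z of hook_tip in the frame of tray below 0.0245 m), for 0.15 s.
At the end, for the whole second after the job is handed in: The tray is at rest at least 50 mm out of its home place, and the hook lies still and released on the mat: the middle of its handle over the mat, handle and tip lying down (tip less than 30 mm over the bench) (x of tray in the frame of unit below -0.161 m and linear speed of each of tray, hook below 0.01 m/s and x of hook in the frame of mat between -0.1 and 0.1 m and y of hook in the frame of mat between -0.05 and 0.05 m and z of hook in the frame of mat below 0.02 m and z of hook_tip in the frame of mat below 0.03 m); the robot touches nothing.
It fails at once if hook and tray press on each other with more than 25 N (contact force between hook and tray above 25 N).
It fails at once if the hook is jabbed against the unit with more than 25 N (contact force between hook and unit above 25 N).
It fails at once if the fingers or the arm touch the tray (more than 1 N) (contact force between any of the fingers, the arm and tray above 1 N).
It fails at once if the jar, the tin or the side cutters are moved by more than 20 mm (distance of any of grease_jar, tin, cutter from where it was at the start of the episode above 0.02 m).
It also fails if it takes over 64 s, if anything falls off the work surface, if the arm or the gripper's body presses on something with over 40 N, if the wrist force passes 120 N, or if a joint passes its speed limit or range.

ROBOT

A 6-joint arm with a two-finger parallel gripper is mounted at the origin on a cart in front of the work surface, level with it; the furniture and walls round the work are solid. World frame = base frame: x ahead of the robot, y to its left, z up, the work surface at z = 0. Lengths are in m, angles in rad, forces in N, time in s.
With the tool pointing down it reaches from about 0.35 to 0.725 m from the base axis. Payload 4.3 kg.
Tool frame: the origin (TCP) lies between the finger pads; the fingertips stand arm.tip_reach ahead of it and the grasp point (between the pads) lies 11 mm behind it (arm.tip_reach is the distance from the TCP to the fingertips, in m); z points along the fingers, y is the line along which they close (so a half turn about z gives the same grasp; the last joint's range is limited). The gripper opens to 85 mm and grips with 20 to 120 N. Pads are 22 mm wide; open, the fingers measure 114 mm over their backs; the gripper's body (76 mm by 85 mm) begins 54 mm behind the grasp point. The pads swing forward as they close: fully open they stand 13 mm farther back than shut.
Start: joints at [1.166, 0.377, 0.081, 1.274, 0, 1.46], TCP at [0.167, 0.55, 0.214] pointing down, gripper open.
Joint ranges: [-2.72, 2.72], [-0.84, 1.66], [-1.02, 1.22], [-1.77, 2.12], [-1.37, 1.28], [-3.14, 3.14]. Speed limits (rad/s): [2.57, 2.57, 3.14, 3.14, 3.14, 3.14].

INTERFACE

Orientations are given as a 3x3 rotation matrix whose columns are the frame's x, y, z axes.
In Python, from cell import arm, cams gives the robot as it stands.
- The arm moves only by the shell command python3 -m creep 'ROWS'. ROWS is JSON, a list of rows, each an object with "grip": the opening, from 0 (shut) to 1 (fully open); "xyz": the shift along the world's x, y, z in units of 30 mm (1.0 is 30 mm), a list of three; "roll": the turn about the world's z in rad. In form: [{"grip": grip, "xyz": [x, y, z], "roll": roll}, ...]. A call has exactly 8 rows; each row shifts and turns the commanded pose from where the row before left it; what a row does not reach is not made up. A row lasts 1/12 s, in which the tool goes at most 41.7 mm and 7.16 degrees, less where a joint would pass 70% of its speed; a pose out of reach is approached as far as the arm can. A call is refused whole if a number of a shift passes 1 or a number of a turn 0.125, either way. A call with a gripper value outside its range is refused whole. The fingers move at their own pace and stop on an object; the grip force is fixed at half the most. Time passes only in rows, so rows that do not move let the fingers close, or fill a call up. It gives the time, the measured TCP pose, the force, the opening and the grip force at its end, in the units of the state.
- arm.state(): the state, without advancing time (a new reading comes with each control period).
- cams.get_image(name): name is "side" or "top"; returns a dict with "img" (400x640x3 uint8, red, green, blue), "fx", "fy", "cx", "cy" (pixels), "R" (3x3) and "t" (3): a world point X has camera coordinates R X + t. Camera axes: x right, y down, z forward; pixel columns grow to the right and rows downward; lengths in m; the calibration is good to about 2 mm. A picture is of the moment at which its call begins. There is no depth.
- arm.finish_job(): hands the job in; it is judged then, once.
Trained networks look in a picture, given as the dict that the camera call returned (one of the last four; its "shot" number tells which), for a name from the list of things; names that differ only in an ending like _2 or _b are one class to them, and where a whole thing is asked for, a point or a joint stands for the part that bears it (a point fixed in the world has none). Each returns a list of dicts, best first, with "p" (0 to 1); they miss things now and then, are a little off and sometimes report something else, mostly with a low value. They report only what shows in the picture. A call takes as long as a camera call.
- cams.silhouettes(picture, target): "region" (400x640 bool, what is visible of it) and "extent" ([left, top, right, bottom] in pixels, round what is visible of it).
The state is a dict: "time": time; "joint_pos": joint angles; "qd": joint speeds; "effort": joint torques, N m; "eef_pos": TCP position; "ee_rot": TCP orientation; "contact_force": force on the tool from outside, world axes, zero at the start; "ft_torque": the same for the moment, N m; "gripper_width": finger opening in m; "grasp_force": force on a finger pad.
Only numpy, scipy, OpenCV 4.12 (cv2) and the standard library are available. Lean on these libraries where they do the work, as an engineer would, in place of code of your own. Each camera call takes 0.05 s, during which the arm holds its last target. There are 200 camera calls.

## Working session

There is one attempt and no reset: what is moved stays moved. The work goes in short steps, Python scripts to look and compute and a shell command to move; the robot and the scene stay as the last step left them, time stands still between calls to the robot, and variables do not carry over. Pictures are saved under pics/ and viewed, at most 10 in all, crops included, and the job is handed in when it is done.

```bash
ls; mkdir -p pics
cat > h.py <<'E'
import numpy as np, cv2
from cell import arm, cams
def shot(n,f):
    p=cams.get_image(n); cv2.imwrite(f'pics/{f}.png',p['img'][:,:,::-1]); return p
def ray(p,u,v):
    R=np.array(p['R']);t=np.array(p['t'])
    return -R.T@t, R.T@np.array([(u-p['cx'])/p['fx'],(v-p['cy'])/p['fy'],1])
def onz(p,u,v,z):
    o,d=ray(p,u,v); return o+d*(z-o[2])/d[2]
def proj(p,X):
    c=np.array(p['R'])@np.array(X)+np.array(p['t']); return np.array([p['fx']*c[0]/c[2]+p['cx'],p['fy']*c[1]/c[2]+p['cy']])
E
python3 - <<'E'
from h import *
np.set_printoptions(precision=3,suppress=True)
s=arm.state();print({k:np.round(s[k],3).tolist() for k in s}, arm.tip_reach)
for n in('top','side'):
    p=shot(n,n+'0');o,d=ray(p,320,200);print(n,o,d,p['fx'])
    for t in('unit','tray','tray_hole','hook','hook_tip','mat','grease_jar','tin','cutter','bin'):
        r=cams.silhouettes(p,t)
        for q in r[:2]:
            m=q['region'].astype(np.uint8); c=np.argwhere(m).mean(0)[::-1] if m.any() else None
            rr=cv2.minAreaRect(np.argwhere(m)[:,::-1].astype(np.float32))
            print(t,round(q['p'],2),q['extent'],c,[np.round(x,1) for x in rr], onz(p,*c,0.0))
E
```

```text
pics
{'time': 0.0, 'joint_pos': [1.166, 0.378, 0.08, 1.274, -0.0, 1.461], 'qd': [-0.0, -0.002, 0.0, 0.001, -0.001, 0.001], 'effort': [-0.0, -46.361, 26.987, 0.021, -0.0, -0.0], 'eef_pos': [0.167, 0.55, 0.213], 'ee_rot': [[-0.957, 0.291, -0.001], [0.291, 0.957, -0.002], [0.0, -0.002, -1.0]], 'contact_force': [-0.456, 0.224, -0.283], 'ft_torque': [-0.042, 0.08, -0.028], 'grasp_force': 0.0, 'gripper_width': 0.085} 0.008
top [0.483 0.035 1.147] [ 0.103  0.006 -0.995] 424.41865390442734
unit 0.65 [263.6, 79.3, 343.1, 179.6] [303.912 125.732] [array([303.3, 127.5]), array([73.7, 95.6]), np.float64(8.0)] [0.808 0.09  0.   ]
tray_hole 0.58 [269.9, 170.5, 329.1, 177.2] [303.097 173.416] [array([300. , 172.9]), array([56.9,  5.2]), np.float64(8.1)] [0.674 0.089 0.   ]
hook 0.56 [217.5, 206.7, 230.9, 271.1] [222.405 248.084] [array([222.5, 238.5]), array([61.,  9.]), np.float64(90.0)] [0.467 0.3   0.   ]
hook_tip 0.73 [217.8, 206.4, 227.9, 266.2] [222.66 248.12] [array([222.5, 237.5]), array([61.,  9.]), np.float64(90.0)] [0.467 0.3   0.   ]
mat 0.98 [200.8, 197.4, 245.9, 286.7] [224.989 241.53
[... 1156 characters left out ...]
48 [243.3, 182.4, 272.3, 195.3] [254.939 187.751] [array([256.1, 187.4]), array([ 8.2, 29.1]), np.float64(74.1)] [0.461 0.318 0.   ]
hook_tip 0.7 [246.4, 181.8, 270.8, 195.6] [255.957 187.462] [array([256.5, 187.4]), array([ 8.1, 28.4]), np.float64(74.7)] [0.465 0.319 0.   ]
mat 0.83 [228.5, 175.8, 297.4, 203.5] [264.21  191.172] [array([262.9, 190.5]), array([15.9, 64.7]), np.float64(78.7)] [0.483 0.282 0.   ]
tin 0.92 [399.8, 243.7, 419.6, 270.0] [407.667 257.242] [array([407.5, 258.4]), array([19.6, 24.7]), np.float64(14.0)] [ 0.732 -0.231  0.   ]
cutter 0.8 [369.0, 265.5, 391.6, 307.7] [378.718 286.028] [array([377.8, 285.8]), array([47.4, 16.9]), np.float64(68.2)] [ 0.599 -0.288  0.   ]
```

Run:
```python
import cv2
a=cv2.imread('pics/top0.png')[70:300,190:350]; b=cv2.imread('pics/side0.png')[125:225,225:415]
cv2.imwrite('pics/a.png',cv2.resize(a,None,fx=2.6,fy=2.6,interpolation=cv2.INTER_CUBIC) if 0 else cv2.resize(a,(416,598),interpolation=cv2.INTER_CUBIC))
cv2.imwrite('pics/b.png',cv2.resize(b,(760,400),interpolation=cv2.INTER_CUBIC))
```

```text
(no output)
```

View pics/a.png

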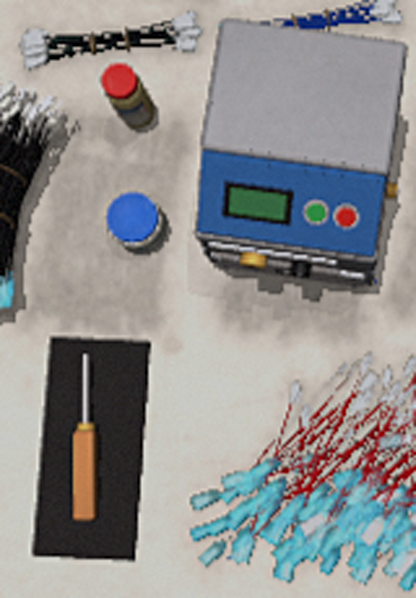

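View pics/b.png

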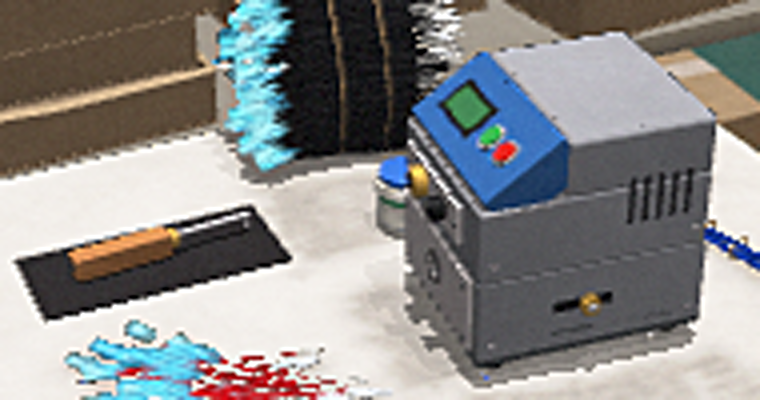

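Top crop: the mat is left with the hook tip forward (hook tip at full-image px about 223,206; handle end 222,270) and the unit is yawed by about −8°. Side crop: the ring of the finger hole is at full-image px about (333,191), and the unit's top rear corners are at (404,155) and (376,133).

```bash
cat >> h.py <<'E'
def unitT(q):
    x,y,a=q; c,s=np.cos(a),np.sin(a)
    return lambda X: np.array([x+c*X[0]-s*X[1], y+s*X[0]+c*X[1], X[2]])
E
python3 - <<'E'
from h import *
from scipy.optimize import least_squares
np.set_printoptions(precision=4,suppress=True)
t=cams.get_image('top'); s=cams.get_image('side')
A=lambda x,y:(190+x/2.6-.3,70+y/2.6-.3); B=lambda x,y:(225+x/4-.4,125+y/4-.4)
C=[(t,A(222,18),(.085,.085,.2)),(t,A(405,42),(.085,-.085,.2)),(s,B(715,120),(.085,-.085,.2)),(s,B(605,33),(.085,.085,.2)),(s,B(432,265),(-.115,0,.058))]
f=lambda q:np.concatenate([proj(p,unitT(q)(X))-uv for p,uv,X in C])
r=least_squares(f,[.77,.08,-.13],loss='soft_l1',x_scale=[.01,.01,.1]);print(r.x,f(r.x).reshape(-1,2))
T=unitT(r.x);print('hole',T((-.113,0,.058)))
for n,p in(('t',t),('s',s)):
    for z in((.2),): pass
print('tip',onz(t,*A(85.5,353),.022)); 
# handle by colour
for p,n in((t,'t'),(s,'s')):
    h=cv2.cvtColor(p['img'],cv2.COLOR_RGB2HSV); m=cv2.inRange(h,(5,90,90),(20,255,255))
    k=np.zeros_like(m); 
    if n=='t': k[200:290,200:245]=1
    else: k[175:205,230:300]=1
    pts=np.argwhere((m>0)&(k>0))[:,::-1].astype(np.float32); c,w,a=cv2.minAreaRect(pts)
    print(n,len(pts),pts.min(0),pts.max(0),c,w,a,'ctr z27',onz(p,*pts.mean(0),.027 if n=='t' else .018))
    if n=='t':
        vx,vy,x0,y0=cv2.fitLine(pts,cv2.DIST_L2,0,.01,.01).ravel(); print('yaw',[np.arctan2(*(onz(p,x0+20*vx*g,y0+20*vy*g,.027)-onz(p,x0,y0,.027))[1::-1]) for g in(1,-1)], 'rear/front', onz(p,x0,pts.max(0)[1]+.5,.027),onz(p,x0,pts.min(0)[1]-.5,.027))
m=cams.silhouettes(t,'mat')[0]['region']; bx=cv2.boxPoints(cv2.minAreaRect(np.argwhere(m)[:,::-1].astype(np.float32)))
print('mat',[onz(t,*b,.003)for b in bx])
# overlay
im=t['img'][:,:,::-1].copy(); 
def ov(p,name,crop,sz):
    im=np.ascontiguousarray(p['img'][:,:,::-1]); (x0,y0,x1,y1)=crop; k=sz[0]/(x1-x0); im=cv2.resize(im[y0:y1,x0:x1],sz,interpolation=cv2.INTER_CUBIC)
    P=lambda X:tuple(int(v) for v in (proj(p,T(X))-(x0,y0)+.5)*k)
    for a in(-.085,.085):
        cv2.line(im,P((-.11,a,.018)),P((-.11,a,.1)),(0,255,0),1); cv2.line(im,P((.085,a,.2)),P((.085,a,0)),(0,255,0),1)
    cv2.line(im,P((.085,-.085,.2)),P((.085,.085,.2)),(0,255,0),1)
    q=[P((-.115,.0125*np.cos(g),.058+.0125*np.sin(g))) for g in np.linspace(0,6.28,24)]
    cv2.polylines(im,[np.array(q)],True,(0,0,255),1)
    q=[P((-.115,y,z)) for y,z in((-.075,.0235),(.075,.0235),(.075,.0895),(-.075,.0895))]; cv2.polylines(im,[np.array(q)],True,(255,0,255),1)
    return im
cv2.imwrite('pics/ov1.png',np.hstack([ov(t,'t',(255,70,355,190),(400,480)),ov(s,'s',(315,125,415,245),(400,480))]))
E
```

```text
[ 0.7724  0.079  -0.1156] [[-1.2196  0.5821]
 [ 0.6849  0.6671]
 [ 0.6862 -1.1455]
 [ 3.6248 -1.3417]
 [-0.1448  0.1871]]
hole [0.6601 0.092  0.058 ]
tip [0.5796 0.3004 0.022 ]
t 288 [218. 232.] [225. 269.] (221.5, 250.5) (37.0, 7.0) 90.0 ctr z27 [0.4586 0.2959 0.027 ]
yaw [np.float64(0.0419571827070257), np.float64(-3.0996351549312644)] rear/front [0.4123 0.2936 0.027 ] [0.5105 0.2985 0.027 ]
s 200 [242. 182.] [269. 194.] (256.0094299316406, 187.28298950195312) (7.966911792755127, 27.334749221801758) 74.05460357666016 ctr z27 [0.4548 0.2905 0.018 ]
mat [array([0.375 , 0.3497, 0.003 ]), array([0.6001, 0.3489, 0.003 ]), array([0.5958, 0.2389, 0.003 ]), array([0.371 , 0.2426, 0.003 ])]
```

View pics/ov1.png

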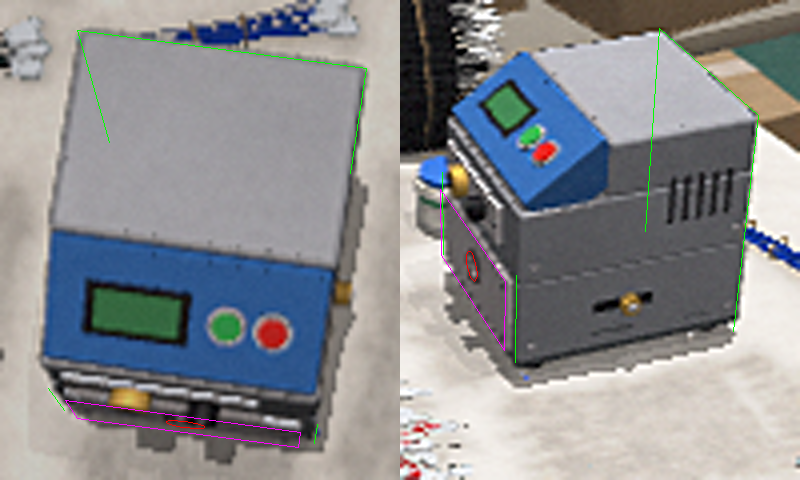

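The overlay fits: in the side view the red ring sits on the hole (px about 333,191) and the magenta plate outline matches. The hook's origin is about (0.458, 0.296) with yaw 0.04. Moving to it.

```bash
python3 -m creep '[{"grip":1,"xyz":[0.8,-0.7,0],"roll":0.042},{"grip":1,"xyz":[0.8,-0.7,0],"roll":0.042},{"grip":1,"xyz":[0.8,-0.7,0],"roll":0.042},{"grip":1,"xyz":[0.8,-0.7,0],"roll":0.042},{"grip":1,"xyz":[0.8,-0.7,0],"roll":0.042},{"grip":1,"xyz":[0.8,-0.7,0],"roll":0.042},{"grip":1,"xyz":[0.8,-0.7,0],"roll":0.042},{"grip":1,"xyz":[0.8,-0.7,0],"roll":0.042}]'; python3 -m creep '[{"grip":1,"xyz":[0.83,-0.72,-0.7],"roll":0},{"grip":1,"xyz":[0.83,-0.72,-0.7],"roll":0},{"grip":1,"xyz":[0.83,-0.72,-0.7],"roll":0},{"grip":1,"xyz":[0.83,-0.72,-0.7],"roll":0},{"grip":1,"xyz":[0,0,-0.6],"roll":0},{"grip":1,"xyz":[0,0,-0.6],"roll":0},{"grip":1,"xyz":[0,0,-0.3],"roll":0},{"grip":1,"xyz":[0,0,0],"roll":0}]'; python3 -c "
from h import *
print(arm.state()['ee_rot'])"
```

```text
time: 1.92
eef_pos: [0.3601, 0.3811, 0.2137]
ee_rot: [[-0.999, -0.043, 0.0], [-0.043, 0.999, 0.0], [-0.0, 0.0, -1.0]]
contact_force: [0.5, 0.4, 0.8]
gripper_width: 0.0854
grasp_force: 0.0
time: 2.58
eef_pos: [0.4569, 0.2948, 0.0823]
ee_rot: [[-0.999, -0.041, -0.004], [-0.041, 0.999, -0.002], [0.004, -0.002, -1.0]]
contact_force: [-0.7, -0.5, 0.1]
gripper_width: 0.0854
grasp_force: 0.0
[[-0.99915176 -0.04097659 -0.00408505]
 [-0.04096924  0.99915866 -0.00186636]
 [ 0.00415809 -0.00169742 -0.99998991]]
```

```bash
python3 -m creep '[{"grip":1,"xyz":[0,0.04,-0.5],"roll":0},{"grip":1,"xyz":[0,0,-0.5],"roll":0},{"grip":1,"xyz":[0,0,-0.5],"roll":0},{"grip":1,"xyz":[0,0,-0.4],"roll":0},{"grip":1,"xyz":[0,0,-0.25],"roll":0},{"grip":1,"xyz":[0,0,-0.1],"roll":0},{"grip":1,"xyz":[0,0,0],"roll":0},{"grip":0.6,"xyz":[0,0,0],"roll":0}]'; python3 -m creep '[{"grip":0,"xyz":[0,0,0],"roll":0},{"grip":0,"xyz":[0,0,0],"roll":0},{"grip":0,"xyz":[0,0,0],"roll":0},{"grip":0,"xyz":[0,0,0],"roll":0},{"grip":0,"xyz":[0,0,0],"roll":0},{"grip":0,"xyz":[0,0,0],"roll":0},{"grip":0,"xyz":[0,0,0],"roll":0},{"grip":0,"xyz":[0,0,0],"roll":0}]'
```

```text
time: 3.25
eef_pos: [0.4592, 0.2975, 0.0179]
ee_rot: [[-0.999, -0.042, 0.001], [-0.042, 0.999, 0.001], [-0.001, 0.001, -1.0]]
contact_force: [0.0, -0.1, 0.4]
gripper_width: 0.0754
grasp_force: 0.0
time: 3.92
eef_pos: [0.4586, 0.297, 0.017]
ee_rot: [[-0.999, -0.041, -0.0], [-0.041, 0.999, 0.0], [0.0, 0.0, -1.0]]
contact_force: [0.1, 0.0, 0.3]
gripper_width: -0.0002
grasp_force: 0.0
```

Run:
```python
from h import *
t=shot('top','t1'); s=shot('side','s1')
a=cv2.resize(t['img'][180:300,180:280,::-1],(400,480),interpolation=cv2.INTER_CUBIC); b=cv2.resize(s['img'][110:230,210:310,::-1],(400,480),interpolation=cv2.INTER_CUBIC)
cv2.imwrite('pics/c1.png',np.hstack([a,b]))
p=arm.state()['eef_pos']; print(p,proj(t,p),proj(s,p))
```

```text
[0.45861656 0.29702877 0.01698936] [222.02102982 251.38957027] [255.69092915 186.71921047]
```

View pics/c1.png

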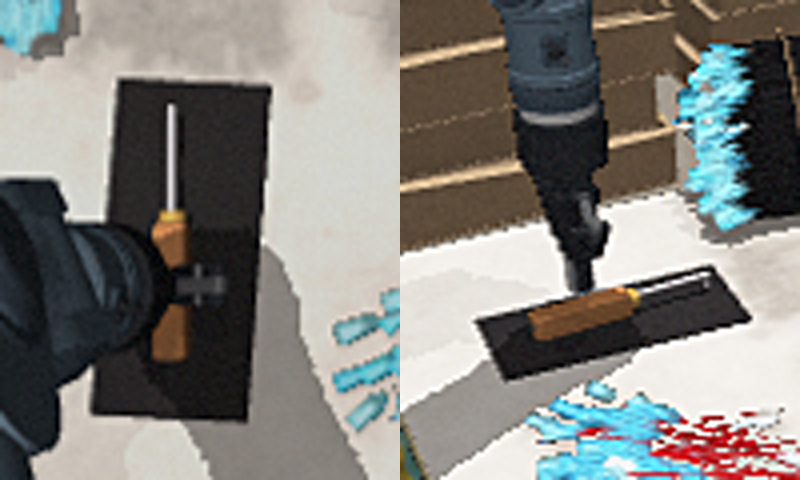

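Top half: a dark finger reaches right to about px (236,251), past the handle. Side half: the finger ends above or behind the handle at about (254,182). That doesn't fit the reported TCP, so I'll zoom and triangulate.

Run:
```python
from h import *
t=cams.get_image('top'); s=cams.get_image('side')
for uv in((229,251),(233,251),(236,251)):
    o,d=ray(t,*uv);o2,d2=ray(s,253.8,182.5)
    k=np.linalg.lstsq(np.c_[d,-d2],o2-o,rcond=None)[0]; print(uv,o+k[0]*d,o2+k[1]*d2)
print(arm.state())
a=cv2.resize(t['img'][225:275,200:250,::-1],(400,400),interpolation=cv2.INTER_NEAREST); b=cv2.resize(s['img'][150:200,230:280,::-1],(400,400),interpolation=cv2.INTER_NEAREST)
cv2.imwrite('pics/c2.png',np.clip(np.hstack([a,b]).astype(float)*1.8,0,255))
```

```text
(229, 251) [0.46061526 0.27199861 0.04785004] [0.44847219 0.27568022 0.04888769]
(233, 251) [0.46094583 0.26041303 0.05423265] [0.44578973 0.26497591 0.05547539]
(236, 251) [0.46119163 0.25180838 0.05899095] [0.44379555 0.25701818 0.06037278]
{'time': 4.1167, 'joint_pos': array([ 4.58508942e-01,  4.60999011e-01, -3.31124895e-01,  7.78647383e-01,
        1.26993044e-04,  4.17384816e-01]), 'qd': array([-0.00010478,  0.00087078,  0.00069007,  0.00146752, -0.00027828,
       -0.00034141]), 'effort': array([-2.27818120e-03, -4.57137609e+01,  2.23632449e+01,  1.76101265e-03,
       -6.44477495e-05,  3.54917938e-05]), 'eef_pos': array([0.45866875, 0.29703335, 0.01701123]), 'ee_rot': array([[-9.99154522e-01, -4.11125346e-02, -3.37568063e-05],
       [-4.11125385e-02,  9.99154514e-01,  1.24958414e-04],
       [ 2.85909083e-05,  1.26240593e-04, -9.99999992e-01]]), 'contact_force': array([ 0.13469098, -0.30638918,  0.72596045]), 'ft_torque': array([0.02766274, 0.00884465, 0.01319605]), 'grasp_force': 0.0, 'gripper_width': -0.00014001528508050698}[ WARN:0@4.168] global loadsave.cpp:1063 imwrite_ Unsupported depth image for selected encoder is fallbacked to CV_8U.
```

View pics/c2.png

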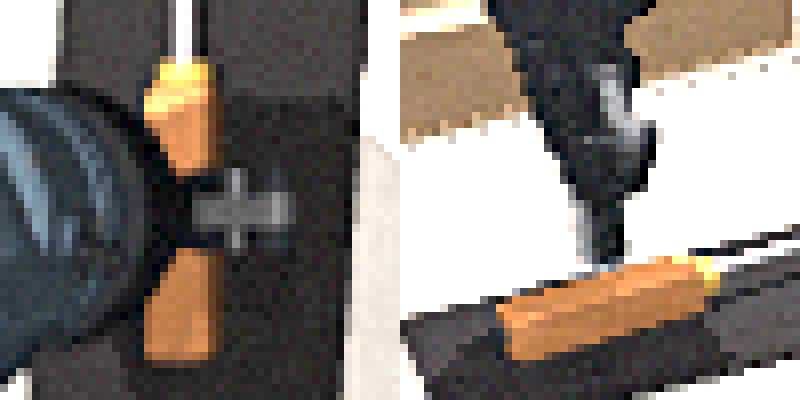

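The tips shut just above the handle, since no wood shows between or behind them. The real tips are therefore higher than expected. I'll open, go lower while watching force, and regrip.

```bash
python3 -m creep '[{"grip":1,"xyz":[0,0,0],"roll":0},{"grip":1,"xyz":[0,0,0],"roll":0},{"grip":1,"xyz":[0,0,0],"roll":0},{"grip":1,"xyz":[0,0,0],"roll":0},{"grip":1,"xyz":[0,0,0],"roll":0},{"grip":1,"xyz":[0,0,-0.1],"roll":0},{"grip":1,"xyz":[0,0,-0.1],"roll":0},{"grip":1,"xyz":[0,0,-0.1],"roll":0}]'
python3 - <<'E'
from h import *
t=cams.get_image('top'); s=cams.get_image('side'); print(arm.state()['eef_pos'],arm.state()['contact_force'],arm.state()['gripper_width'])
a=cv2.resize(t['img'][215:285,190:260,::-1],(400,400),interpolation=cv2.INTER_CUBIC); b=cv2.resize(s['img'][140:210,220:290,::-1],(400,400),interpolation=cv2.INTER_CUBIC)
cv2.imwrite('pics/c3.png',np.clip(np.hstack([a,b]).astype(float)*1.8,0,255).astype(np.uint8))
E
```

```text
time: 4.78
eef_pos: [0.4586, 0.297, 0.0077]
ee_rot: [[-0.999, -0.041, -0.0], [-0.041, 0.999, 0.0], [0.0, 0.0, -1.0]]
contact_force: [0.3, 0.4, -0.0]
gripper_width: 0.0854
grasp_force: 0.0
[0.45802886 0.29670337 0.00722052] [0.83846264 0.24618801 0.00853427] 0.08546582562545736
```

View pics/c3.png

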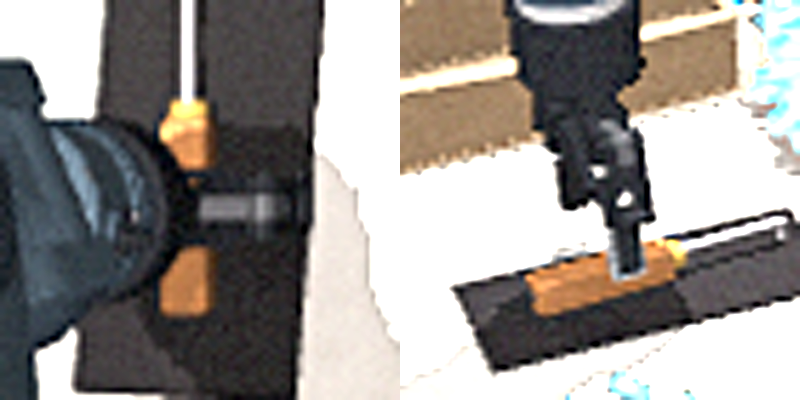

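Side half: the open near finger straddles the handle, with its tip at about full-image px (260,189). I'll compute the tip's height from that.

Run:
```python
from h import *
s=cams.get_image('side')
for y in(.245,.252,.26):
    o,d=ray(s,259.9,189); print(y,o+d*(y-o[1])/d[1])
o,d=ray(s,255.5,183); print('closed',o+d*(.297-o[1])/d[1])
print(proj(s,(.458,.252,.012)),proj(s,(.458,.252,.03)))
```

```text
0.245 [0.45885361 0.245      0.03683734]
0.252 [0.46071864 0.252      0.0323396 ]
0.26 [0.46285011 0.26       0.02719933]
closed [0.45960106 0.297      0.03210421]
[259.7451931  194.17151012] [259.2110788  189.77015026]
```

The tips stand about 20 mm higher than the nominal reach implies. Lowering a further 15 mm, then closing.

```bash
python3 -m creep '[{"grip":1,"xyz":[0,0,-0.12],"roll":0},{"grip":1,"xyz":[0,0,-0.12],"roll":0},{"grip":1,"xyz":[0,0,-0.12],"roll":0},{"grip":1,"xyz":[0,0,-0.12],"roll":0},{"grip":1,"xyz":[0,0,0],"roll":0},{"grip":0.6,"xyz":[0,0,0],"roll":0},{"grip":0.5,"xyz":[0,0,0],"roll":0},{"grip":0.4,"xyz":[0,0,0],"roll":0}]'; python3 -m creep '[{"grip":0,"xyz":[0,0,0],"roll":0},{"grip":0,"xyz":[0,0,0],"roll":0},{"grip":0,"xyz":[0,0,0],"roll":0},{"grip":0,"xyz":[0,0,0],"roll":0},{"grip":0,"xyz":[0,0,0],"roll":0},{"grip":0,"xyz":[0,0,0],"roll":0},{"grip":0,"xyz":[0,0,0],"roll":0},{"grip":0,"xyz":[0,0,0],"roll":0}]'
```

```text
time: 5.6
eef_pos: [0.4588, 0.2971, -0.0062]
ee_rot: [[-0.999, -0.041, 0.0], [-0.041, 0.999, 0.0], [-0.0, 0.0, -1.0]]
contact_force: [0.2, 0.7, -0.3]
gripper_width: 0.0516
grasp_force: 0.0
time: 6.27
eef_pos: [0.4591, 0.2972, -0.0059]
ee_rot: [[-0.999, -0.041, 0.001], [-0.041, 0.999, 0.0], [-0.001, 0.0, -1.0]]
contact_force: [0.4, -0.4, 4.6]
gripper_width: 0.0206
grasp_force: 60.3
```

Gripped: 20.6 mm opening, 60 N. Lift, then swing towards the unit, aligning yaw by −0.158.

```bash
python3 -m creep '[{"grip":0,"xyz":[0,0,0.2],"roll":0},{"grip":0,"xyz":[0,0,0.4],"roll":0},{"grip":0,"xyz":[0,0,0.5],"roll":0},{"grip":0,"xyz":[0,0,0.5],"roll":0},{"grip":0,"xyz":[0,0,0.4],"roll":0},{"grip":0,"xyz":[0,-0.3,0],"roll":-0.02},{"grip":0,"xyz":[0.1,-0.5,0],"roll":-0.02},{"grip":0,"xyz":[0.2,-0.6,0],"roll":-0.02}]'; python3 -m creep '[{"grip":0,"xyz":[0.2,-0.8,0],"roll":-0.02},{"grip":0,"xyz":[0.2,-0.8,0],"roll":-0.02},{"grip":0,"xyz":[0.2,-0.8,0],"roll":-0.02},{"grip":0,"xyz":[0.2,-0.8,0],"roll":-0.02},{"grip":0,"xyz":[0.2,-0.8,0],"roll":-0.018},{"grip":0,"xyz":[0.1,-0.5,0],"roll":0},{"grip":0,"xyz":[0.1,-0.3,0],"roll":0},{"grip":0,"xyz":[0,0,0],"roll":0}]'
python3 - <<'E'
from h import *
t=shot('top','t2'); s=shot('side','s2')
a=cv2.resize(t['img'][155:255,260:360,::-1],(400,400),interpolation=cv2.INTER_CUBIC); b=cv2.resize(s['img'][150:250,265:365,::-1],(400,400),interpolation=cv2.INTER_CUBIC)
cv2.imwrite('pics/c4.png',np.hstack([a,b])); print(arm.state()['eef_pos'])
E
```

```text
time: 6.93
eef_pos: [0.4664, 0.2545, 0.0529]
ee_rot: [[-1.0, 0.019, -0.002], [0.019, 1.0, -0.0], [0.002, -0.0, -1.0]]
contact_force: [-0.8, -1.0, -1.6]
gripper_width: 0.0205
grasp_force: 59.6
time: 7.6
eef_pos: [0.5034, 0.1091, 0.0528]
ee_rot: [[-0.993, 0.12, -0.001], [0.12, 0.993, -0.001], [0.001, -0.001, -1.0]]
contact_force: [-0.1, 0.5, -1.3]
gripper_width: 0.0206
grasp_force: 59.6
[0.50309571 0.11112546 0.05312394]
```

View pics/c4.png

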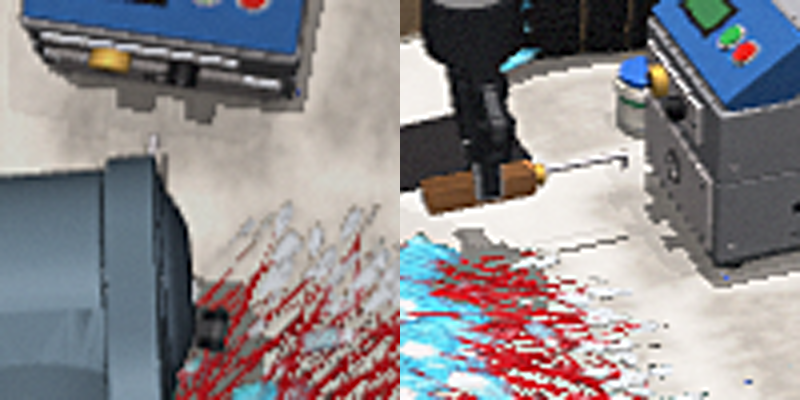

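The hook is well held. Side half: bent tip at about full-image px (321.8,191.8), hole at (333,191). Top half: rod end at about (298.8,188.8). Working out the offsets.

Run:
```python
from h import *
from scipy.optimize import least_squares
np.set_printoptions(precision=4,suppress=True)
t=cams.get_image('top'); s=cams.get_image('side')
A=lambda x,y:(190+x/2.6-.3,70+y/2.6-.3); B=lambda x,y:(315+x/4-.4,125+y/4-.4)
C=[(t,A(222,18),(.085,.085,.2)),(t,A(405,42),(.085,-.085,.2)),(s,B(357,118),(.085,-.085,.2)),(s,B(260,30),(.085,.085,.2)),(s,B(72,265),(-.115,0,.058))]
f=lambda q:np.concatenate([proj(p,unitT(q)(X))-uv for p,uv,X in C])
r=least_squares(f,[.77,.08,-.13],x_scale=[.01,.01,.1]);print(r.x,f(r.x).reshape(-1,2).round(2))
np.save('unit.npy',r.x); q=r.x; c,sn=np.cos(q[2]),np.sin(q[2])
inv=lambda P:np.array([c*(P[0]-q[0])+sn*(P[1]-q[1]),-sn*(P[0]-q[0])+c*(P[1]-q[1]),P[2]])
# tip: unknown hook origin, yaw known from tool, fit pos to picks
yaw=-.120
st=arm.state(); R=st['ee_rot']; yaw=np.arctan2(-R[0][1],R[1][1]); print('yaw',yaw)
K=[(t,(298.75-.3,188.75-.3),(.123,0,.017)),(s,(265+227/4-.4,150+167/4-.4),(.120,0,.003)),(s,(265+227/4-.4,150+157/4-.4),(.120,0,.018)),(s,(265+143/4-.4,150+173/4-.4),(.052,0,.016))]
def g(h):
    H=lambda X:np.array([h[0]+np.cos(yaw)*X[0]-np.sin(yaw)*X[1],h[1]+np.sin(yaw)*X[0]+np.cos(yaw)*X[1],h[2]+X[2]])
    return np.concatenate([proj(p,H(X))-uv for p,uv,X in K])
h=least_squares(g,[.5,.11,.06]);print('hook',h.x,g(h.x).reshape(-1,2).round(2)); P=h.x
tip=P+[.12*np.cos(yaw),.12*np.sin(yaw),.003]; print('eef',st['eef_pos'],'tip world',tip,'tip unit',inv(tip),'origin unit',inv(P),'hole w',unitT(q)((-.113,0,.058)))
# dark ring centroid near hole
im=cv2.cvtColor(s['img'],cv2.COLOR_RGB2GRAY); print(im[183:200,325:342])
```

```text
[ 0.7732  0.0788 -0.1209] [[-0.92  0.08]
 [ 0.93  0.53]
 [ 0.39 -0.59]
 [ 0.29 -0.59]
 [ 0.04  0.05]]
yaw -0.11584365876363166
hook [0.5001 0.1106 0.0596] [[ 0.04 -0.07]
 [-0.23  0.78]
 [-0.31 -0.64]
 [ 0.43 -0.13]]
eef [0.5031 0.1118 0.0533] tip world [0.6192 0.0967 0.0626] tip unit [-0.155  -0.0008  0.0626] origin unit [-0.275  -0.0014  0.0596] hole w [0.661  0.0925 0.058 ]
[[124 102  99  98 102  97  96  92 120 158  70  49  85  94 126  89  66]
 [116  95  97 102  98  97  96  95  93 118 108  58  65  95 126  93  69]
 [252 133  91  97  98  96  96  99  95  93 152 112  67  75 127  92  72]
 [251 139  88  96 102  98  99 101  99  94 120 160  70  55  84  61  65]
 [254 145  88  98  99  99 104  66  67  94  91 121 106  55  61  61  65]
 [254 127  79  95 100 102  83  61  48  93  97  96 149 111  61  61  65]
 [239 177 102  94  98 103  78 104  50  70  93  93 142 160  90  67  65]
 [238 157  88  92  95  97  78  80  56  58  90  95  89 117 120  63  56]
 [236 250 198 115  92 101 101  95  97  54  89 101  95  86 240 145  56]
 [232 245 255 130  88  98 100  71 109  55  87  97  94  85 136 148 110]
 [234 150 119  76  90 101 102  64 164  77  89  95  92  92  86 188 167]
 [239 150 117 127 118 102 100  51  84  53  89  99  97  92  92  88 191]
 [235 148 119 125 129  73  91 101  62  44  91 100  95  95  94  94 102]
 [222 134 107 111 111  77  91 102 101 101  99  96  99  94  95  58  92]
 [205 122  93 101 107 111 105  99 101  99  97  96  95  93  94  79  97]
 [200 201 119  95 101 102 107  71  87 102  94  97  94  97  93  96 102]
 [197 205 216 135 106 108 112  73  90  94  94  97  95  95  95  91  98]]
```

```bash
python3 -m creep '[{"grip":0,"xyz":[0,0.02,-0.15],"roll":0},{"grip":0,"xyz":[0,0,-0.15],"roll":0},{"grip":0,"xyz":[0,0,-0.15],"roll":0},{"grip":0,"xyz":[0.2,-0.024,0],"roll":-0.004},{"grip":0,"xyz":[0.25,-0.03,0],"roll":0},{"grip":0,"xyz":[0.25,-0.03,0],"roll":0},{"grip":0,"xyz":[0.2,-0.024,0],"roll":0},{"grip":0,"xyz":[0,0,0],"roll":0}]'
python3 - <<'E'
from h import *
t=shot('top','t3'); s=shot('side','s3')
print(arm.state()['eef_pos'],arm.state()['contact_force'])
b=cv2.resize(s['img'][160:220,300:360,::-1],(480,480),interpolation=cv2.INTER_CUBIC)
cv2.imwrite('pics/c5.png',b)
E
```

```text
time: 8.47
eef_pos: [0.5334, 0.1082, 0.0406]
ee_rot: [[-0.993, 0.121, 0.003], [0.121, 0.993, 0.0], [-0.003, 0.001, -1.0]]
contact_force: [1.2, -0.4, -0.4]
gripper_width: 0.0208
grasp_force: 59.6
[0.53130663 0.10827492 0.04021335] [ 0.00167006  1.13623645 -0.86701108]
```

View pics/c5.png

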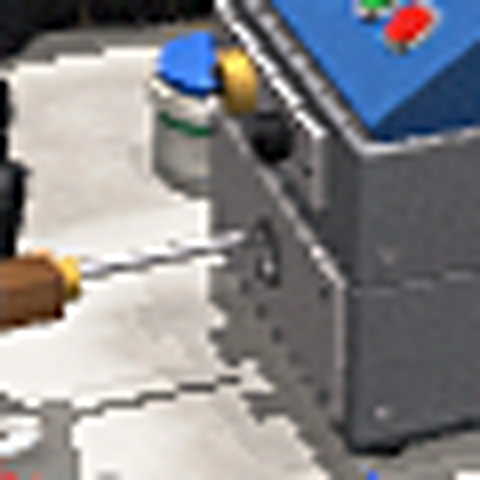

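The side view shows the tip about 12 mm short of the plate, at about full-image px (330.6,190), heading for the upper half of the hole. I'll lower by 1.5 mm and advance gently.

```bash
python3 -m creep '[{"grip":0,"xyz":[0,0,-0.05],"roll":0},{"grip":0,"xyz":[0.1,-0.012,0],"roll":0},{"grip":0,"xyz":[0.1,-0.012,0],"roll":0},{"grip":0,"xyz":[0.1,-0.012,0],"roll":0},{"grip":0,"xyz":[0.1,-0.012,0],"roll":0},{"grip":0,"xyz":[0.1,-0.012,0],"roll":0},{"grip":0,"xyz":[0.05,-0.006,0],"roll":0},{"grip":0,"xyz":[0,0,0],"roll":0}]'
```

```text
time: 9.23
eef_pos: [0.5478, 0.1064, 0.0387]
ee_rot: [[-0.993, 0.121, 0.001], [0.121, 0.993, 0.0], [-0.001, 0.0, -1.0]]
contact_force: [0.3, 0.5, -1.2]
gripper_width: 0.0205
grasp_force: 59.6
```

No contact, so the tip is in the hole. Continue in 13 mm.

```bash
python3 -m creep '[{"grip":0,"xyz":[0.1,-0.012,0],"roll":0},{"grip":0,"xyz":[0.1,-0.012,0],"roll":0},{"grip":0,"xyz":[0.1,-0.012,0],"roll":0},{"grip":0,"xyz":[0.1,-0.012,0],"roll":0},{"grip":0,"xyz":[0.05,-0.006,0],"roll":0},{"grip":0,"xyz":[0,0,0],"roll":0},{"grip":0,"xyz":[0,0,0],"roll":0},{"grip":0,"xyz":[0,0,0],"roll":0}]'
python3 - <<'E'
from h import *
s=shot('side','s4')
print(arm.state()['eef_pos'],arm.state()['contact_force'])
cv2.imwrite('pics/c6.png',cv2.resize(s['img'][165:215,305:355,::-1],(500,500),interpolation=cv2.INTER_CUBIC))
E
```

```text
time: 9.9
eef_pos: [0.5605, 0.1048, 0.0385]
ee_rot: [[-0.993, 0.121, -0.0], [0.121, 0.993, 0.0], [0.0, 0.0, -1.0]]
contact_force: [-0.7, 0.3, -2.0]
gripper_width: 0.0206
grasp_force: 59.6
[0.56046173 0.10480336 0.03857984] [ 0.00998136 -0.30345764 -1.77223953]
```

View pics/c6.png

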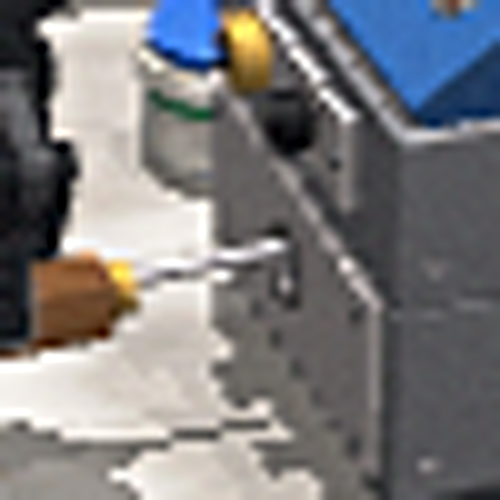

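Side view: the rod runs into the hole (entry about full-image px 333.5,189) with no contact force. Lower behind the plate until the rod nearly rests on the edge.

```bash
python3 -m creep '[{"grip":0,"xyz":[0,0,-0.06],"roll":0},{"grip":0,"xyz":[0,0,-0.06],"roll":0},{"grip":0,"xyz":[0,0,-0.06],"roll":0},{"grip":0,"xyz":[0,0,-0.06],"roll":0},{"grip":0,"xyz":[0,0,-0.06],"roll":0},{"grip":0,"xyz":[0,0,0],"roll":0},{"grip":0,"xyz":[0,0,0],"roll":0},{"grip":0,"xyz":[0,0,0],"roll":0}]'; python3 -m creep '[{"grip":0,"xyz":[0,0,-0.02],"roll":0},{"grip":0,"xyz":[0,0,-0.02],"roll":0},{"grip":0,"xyz":[0,0,-0.02],"roll":0},{"grip":0,"xyz":[0,0,0],"roll":0},{"grip":0,"xyz":[0,0,0],"roll":0},{"grip":0,"xyz":[0,0,0],"roll":0},{"grip":0,"xyz":[0,0,0],"roll":0},{"grip":0,"xyz":[0,0,0],"roll":0}]'
```

```text
time: 10.62
eef_pos: [0.5607, 0.1048, 0.0296]
ee_rot: [[-0.993, 0.12, 0.0], [0.12, 0.993, 0.0], [-0.0, 0.0, -1.0]]
contact_force: [-0.4, -0.2, -1.6]
gripper_width: 0.0207
grasp_force: 59.6
time: 11.28
eef_pos: [0.5607, 0.1048, 0.0279]
ee_rot: [[-0.993, 0.121, 0.0], [0.121, 0.993, 0.0], [-0.0, 0.0, -1.0]]
contact_force: [0.5, -0.9, -1.4]
gripper_width: 0.0203
grasp_force: 59.6
```

```bash
python3 -m creep '[{"grip":0,"xyz":[0,0,-0.03],"roll":0},{"grip":0,"xyz":[0,0,-0.03],"roll":0},{"grip":0,"xyz":[0,0,0],"roll":0},{"grip":0,"xyz":[0,0,0],"roll":0},{"grip":0,"xyz":[0,0,0],"roll":0},{"grip":0,"xyz":[0,0,0],"roll":0},{"grip":0,"xyz":[0,0,0],"roll":0},{"grip":0,"xyz":[0,0,0],"roll":0}]'
```

```text
time: 11.95
eef_pos: [0.5607, 0.1048, 0.0261]
ee_rot: [[-0.993, 0.121, 0.0], [0.121, 0.993, 0.0], [-0.0, 0.0, -1.0]]
contact_force: [-0.1, 0.2, -1.4]
gripper_width: 0.0207
grasp_force: 59.6
```

Tip about 18–20 mm up the tray frame, behind the plate. Pull steadily.

```bash
python3 -m creep '[{"grip":0,"xyz":[-0.07,0.008,0],"roll":0},{"grip":0,"xyz":[-0.07,0.009,0],"roll":0},{"grip":0,"xyz":[-0.07,0.008,0],"roll":0},{"grip":0,"xyz":[-0.07,0.009,0],"roll":0},{"grip":0,"xyz":[-0.05,0.006,0],"roll":0},{"grip":0,"xyz":[-0.05,0.006,0],"roll":0},{"grip":0,"xyz":[0,0,0],"roll":0},{"grip":0,"xyz":[0,0,0],"roll":0}]'; python3 -m creep '[{"grip":0,"xyz":[-0.05,0.006,0],"roll":0},{"grip":0,"xyz":[-0.05,0.006,0],"roll":0},{"grip":0,"xyz":[-0.05,0.006,0],"roll":0},{"grip":0,"xyz":[-0.05,0.006,0],"roll":0},{"grip":0,"xyz":[0,0,0],"roll":0},{"grip":0,"xyz":[0,0,0],"roll":0},{"grip":0,"xyz":[0,0,0],"roll":0},{"grip":0,"xyz":[0,0,0],"roll":0}]'
```

```text
time: 12.62
eef_pos: [0.5511, 0.106, 0.0265]
ee_rot: [[-0.993, 0.121, 0.003], [0.121, 0.993, -0.0], [-0.003, 0.0, -1.0]]
contact_force: [4.8, -0.3, -2.7]
gripper_width: 0.0207
grasp_force: 59.3
time: 13.28
eef_pos: [0.5429, 0.1069, 0.026]
ee_rot: [[-0.993, 0.12, -0.001], [0.12, 0.993, 0.0], [0.001, 0.0, -1.0]]
contact_force: [0.6, -0.5, -1.0]
gripper_width: 0.0203
grasp_force: 59.5
```

```bash
python3 -m creep '[{"grip":0,"xyz":[-0.08,0.01,0],"roll":0},{"grip":0,"xyz":[-0.08,0.01,0],"roll":0},{"grip":0,"xyz":[-0.08,0.01,0],"roll":0},{"grip":0,"xyz":[-0.08,0.01,0],"roll":0},{"grip":0,"xyz":[-0.08,0.01,0],"roll":0},{"grip":0,"xyz":[-0.08,0.01,0],"roll":0},{"grip":0,"xyz":[-0.08,0.01,0],"roll":0},{"grip":0,"xyz":[-0.08,0.01,0],"roll":0}]'
python3 - <<'E'
from h import *
t=shot('top','t5');s=shot('side','s5')
print(arm.state()['eef_pos'],arm.state()['contact_force'])
cv2.imwrite('pics/c7.png',np.hstack([cv2.resize(p['img'][y:y+100,x:x+90,::-1],(396,440),interpolation=cv2.INTER_CUBIC) for p,x,y in((t,260,140),(s,285,145))]))
E
```

```text
time: 13.95
eef_pos: [0.5238, 0.1093, 0.026]
ee_rot: [[-0.993, 0.12, 0.0], [0.12, 0.993, 0.0], [-0.0, 0.0, -1.0]]
contact_force: [2.0, -0.0, -2.1]
gripper_width: 0.0208
grasp_force: 59.5
[0.52334911 0.10939082 0.02598992] [ 1.10696806 -0.30097765 -1.37149408]
```

View pics/c7.png

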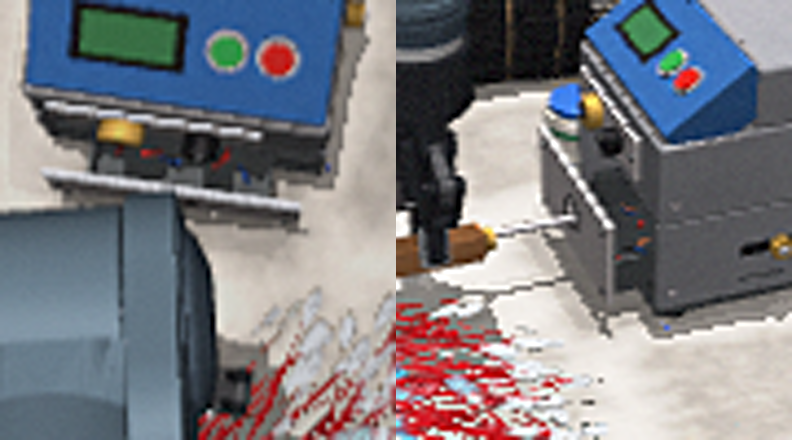

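Both views show the tray drawn out about 28 mm, with the wire ends visible behind the plate and the rod still in the hole at full-image px (325,194). No picture views remain, so I'll go by force from here.

```bash
python3 -m creep '[{"grip":0,"xyz":[-0.09,0.011,0],"roll":0},{"grip":0,"xyz":[-0.09,0.011,0],"roll":0},{"grip":0,"xyz":[-0.09,0.011,0],"roll":0},{"grip":0,"xyz":[-0.09,0.011,0],"roll":0},{"grip":0,"xyz":[-0.09,0.011,0],"roll":0},{"grip":0,"xyz":[-0.09,0.011,0],"roll":0},{"grip":0,"xyz":[-0.09,0.011,0],"roll":0},{"grip":0,"xyz":[-0.09,0.011,0],"roll":0}]'; python3 -m creep '[{"grip":0,"xyz":[-0.04,0.005,0],"roll":0},{"grip":0,"xyz":[-0.04,0.005,0],"roll":0},{"grip":0,"xyz":[-0.04,0.005,0],"roll":0},{"grip":0,"xyz":[-0.03,0.004,0],"roll":0},{"grip":0,"xyz":[-0.03,0.004,0],"roll":0},{"grip":0,"xyz":[-0.03,0.003,0],"roll":0},{"grip":0,"xyz":[-0.03,0.004,0],"roll":0},{"grip":0,"xyz":[0,0,0],"roll":0}]'
```

```text
time: 14.72
eef_pos: [0.5023, 0.112, 0.0261]
ee_rot: [[-0.993, 0.121, 0.0], [0.121, 0.993, 0.0], [-0.0, 0.0, -1.0]]
contact_force: [2.4, -0.1, -1.8]
gripper_width: 0.0204
grasp_force: 59.5
time: 15.38
eef_pos: [0.4949, 0.1128, 0.026]
ee_rot: [[-0.993, 0.12, -0.0], [0.12, 0.993, 0.0], [0.0, 0.0, -1.0]]
contact_force: [2.4, -0.1, -1.8]
gripper_width: 0.0201
grasp_force: 59.5
```

Travel is about 57 mm and still sliding at 2.4 N. Creep on at about 1 mm per row, 5 mm per call.

```bash
python3 -m creep '[{"grip":0,"xyz":[-0.03,0.004,0],"roll":0},{"grip":0,"xyz":[-0.03,0.003,0],"roll":0},{"grip":0,"xyz":[-0.03,0.004,0],"roll":0},{"grip":0,"xyz":[-0.03,0.004,0],"roll":0},{"grip":0,"xyz":[-0.03,0.003,0],"roll":0},{"grip":0,"xyz":[0,0,0],"roll":0},{"grip":0,"xyz":[0,0,0],"roll":0},{"grip":0,"xyz":[0,0,0],"roll":0}]'
```

```text
time: 16.05
eef_pos: [0.4924, 0.1137, 0.0265]
ee_rot: [[-0.993, 0.12, 0.003], [0.12, 0.993, 0.001], [-0.003, 0.001, -1.0]]
contact_force: [4.2, 0.9, -2.8]
gripper_width: 0.0206
grasp_force: 59.4
```

```bash
python3 -m creep '[{"grip":0,"xyz":[-0.03,0.004,0],"roll":0},{"grip":0,"xyz":[-0.03,0.003,0],"roll":0},{"grip":0,"xyz":[0,0,0],"roll":0},{"grip":0,"xyz":[0,0,0],"roll":0},{"grip":0,"xyz":[0,0,0],"roll":0},{"grip":0,"xyz":[0,0,0],"roll":0},{"grip":0,"xyz":[0,0,0],"roll":0},{"grip":0,"xyz":[0,0,0],"roll":0}]'
```

```text
time: 16.72
eef_pos: [0.4923, 0.114, 0.0271]
ee_rot: [[-0.993, 0.12, 0.006], [0.12, 0.993, 0.001], [-0.006, 0.002, -1.0]]
contact_force: [7.5, 1.8, -2.5]
gripper_width: 0.0202
grasp_force: 59.4
```

```bash
python3 -m creep '[{"grip":0,"xyz":[-0.03,0.002,0],"roll":0},{"grip":0,"xyz":[-0.03,0.002,-0.02],"roll":0},{"grip":0,"xyz":[-0.03,0.002,0],"roll":0},{"grip":0,"xyz":[0,0,0],"roll":0},{"grip":0,"xyz":[0,0,0],"roll":0},{"grip":0,"xyz":[0,0,0],"roll":0},{"grip":0,"xyz":[0,0,0],"roll":0},{"grip":0,"xyz":[0,0,0],"roll":0}]'
```

```text
time: 17.38
eef_pos: [0.4921, 0.1142, 0.0274]
ee_rot: [[-0.993, 0.12, 0.01], [0.12, 0.993, 0.001], [-0.01, 0.002, -1.0]]
contact_force: [10.5, -0.2, -2.0]
gripper_width: 0.0206
grasp_force: 59.4
```

```bash
python3 -m creep '[{"grip":0,"xyz":[-0.03,0.003,0],"roll":0},{"grip":0,"xyz":[0,0,0],"roll":0},{"grip":0,"xyz":[0,0,0],"roll":0},{"grip":0,"xyz":[0,0,0],"roll":0},{"grip":0,"xyz":[0,0,0],"roll":0},{"grip":0,"xyz":[0,0,0],"roll":0},{"grip":0,"xyz":[0,0,0],"roll":0},{"grip":0,"xyz":[0,0,0],"roll":0}]'; python3 -m creep '[{"grip":0,"xyz":[0.06,-0.007,0],"roll":0},{"grip":0,"xyz":[0.06,-0.007,0],"roll":0},{"grip":0,"xyz":[0.08,-0.009,0],"roll":0},{"grip":0,"xyz":[0.1,-0.012,0],"roll":0},{"grip":0,"xyz":[0.1,-0.012,0],"roll":0},{"grip":0,"xyz":[0.1,-0.012,0],"roll":0},{"grip":0,"xyz":[0,0,0],"roll":0},{"grip":0,"xyz":[0,0,0],"roll":0}]'
```

```text
time: 18.05
eef_pos: [0.492, 0.1143, 0.0276]
ee_rot: [[-0.993, 0.12, 0.012], [0.12, 0.993, 0.001], [-0.011, 0.002, -1.0]]
contact_force: [11.5, -0.3, -2.5]
gripper_width: 0.0206
grasp_force: 59.4
time: 18.72
eef_pos: [0.4999, 0.112, 0.0252]
ee_rot: [[-0.993, 0.121, -0.001], [0.121, 0.993, 0.0], [0.001, -0.0, -1.0]]
contact_force: [-0.3, 0.5, -1.7]
gripper_width: 0.0206
grasp_force: 59.6
```

Steady 11.5 N against the stop, and the tip is now clear of the plate. Raise.

```bash
python3 -m creep '[{"grip":0,"xyz":[0,0,0.06],"roll":0},{"grip":0,"xyz":[0,0,0.06],"roll":0},{"grip":0,"xyz":[0,0,0.06],"roll":0},{"grip":0,"xyz":[0,0,0.06],"roll":0},{"grip":0,"xyz":[0,0,0.06],"roll":0},{"grip":0,"xyz":[0,0,0.06],"roll":0},{"grip":0,"xyz":[0,0,0.01],"roll":0},{"grip":0,"xyz":[0,0,0],"roll":0}]'
python3 - <<'E'
from h import *
print(arm.state()['eef_pos'],arm.state()['contact_force'])
E
```

```text
time: 19.38
eef_pos: [0.5006, 0.1121, 0.0368]
ee_rot: [[-0.993, 0.12, 0.0], [0.12, 0.993, 0.0], [-0.0, 0.0, -1.0]]
contact_force: [-0.1, 0.9, -1.7]
gripper_width: 0.0205
grasp_force: 59.6
[0.5005766  0.11211177 0.03677225] [-0.12876137  0.86076253 -1.66804679]
```

Withdraw gently, first 10 mm, checking force.

```bash
python3 -m creep '[{"grip":0,"xyz":[-0.06,0.007,0],"roll":0},{"grip":0,"xyz":[-0.06,0.007,0],"roll":0},{"grip":0,"xyz":[-0.06,0.007,0],"roll":0},{"grip":0,"xyz":[-0.06,0.007,0],"roll":0},{"grip":0,"xyz":[-0.06,0.007,0],"roll":0},{"grip":0,"xyz":[-0.06,0.007,0],"roll":0},{"grip":0,"xyz":[0,0,0],"roll":0},{"grip":0,"xyz":[0,0,0],"roll":0}]'
```

```text
time: 20.05
eef_pos: [0.4894, 0.1134, 0.0365]
ee_rot: [[-0.993, 0.12, -0.0], [0.12, 0.993, 0.0], [0.0, 0.0, -1.0]]
contact_force: [-0.2, 0.3, -1.6]
gripper_width: 0.0207
grasp_force: 59.6
```

Free. Withdraw fully, rise, and go back over the mat (yaw +0.16).

```bash
python3 -m creep '[{"grip":0,"xyz":[-0.13,0.016,0],"roll":0},{"grip":0,"xyz":[-0.13,0.016,0],"roll":0},{"grip":0,"xyz":[-0.15,0.018,0],"roll":0},{"grip":0,"xyz":[-0.2,0.02,0],"roll":0},{"grip":0,"xyz":[-0.3,0.03,0],"roll":0},{"grip":0,"xyz":[-0.2,0.3,0.3],"roll":0},{"grip":0,"xyz":[0,0.5,0.3],"roll":0.02},{"grip":0,"xyz":[0,0.5,0],"roll":0.02}]'; python3 -m creep '[{"grip":0,"xyz":[0,0.7,0],"roll":0.03},{"grip":0,"xyz":[0,0.7,0],"roll":0.03},{"grip":0,"xyz":[0,0.7,0],"roll":0.03},{"grip":0,"xyz":[0,0.7,0],"roll":0.03},{"grip":0,"xyz":[0,0.7,0],"roll":0},{"grip":0,"xyz":[0,0.5,0],"roll":0},{"grip":0,"xyz":[0,0.3,0],"roll":0},{"grip":0,"xyz":[0,0,0],"roll":0}]'
python3 - <<'E'
from h import *
t=cams.get_image('top');s=cams.get_image('side'); q=np.load('unit.npy'); T=unitT(q)
for p,n in((t,'t'),(s,'s')):
    r=cams.silhouettes(p,'tray')[:1]; print(n,[(round(x['p'],2),x['extent']) for x in r])
    for d in(0,.05,.06,.07):
        P=np.array([proj(p,T((-.115-d,y,z))) for y in(-.075,.075) for z in(.0235,.0895)]); print(d,P.min(0).round(1),P.max(0).round(1))
print(arm.state()['eef_pos'])
E
```

```text
time: 20.72
eef_pos: [0.4561, 0.1563, 0.0565]
ee_rot: [[-0.997, 0.08, 0.002], [0.08, 0.997, 0.001], [-0.002, 0.001, -1.0]]
contact_force: [1.1, -0.3, -0.5]
gripper_width: 0.0203
grasp_force: 59.6
time: 21.38
eef_pos: [0.4559, 0.2864, 0.0551]
ee_rot: [[-0.999, -0.042, 0.001], [-0.042, 0.999, 0.001], [-0.001, 0.001, -1.0]]
contact_force: [0.6, -0.1, -1.0]
gripper_width: 0.0206
grasp_force: 59.6
t [(0.98, [270.7, 171.9, 325.1, 202.0])]
0 [270.7 169.2] [329.5 181.2]
0.05 [267.7 188.6] [326.7 199.6]
0.06 [267.  192.5] [326.2 203.4]
0.07 [266.4 196.4] [325.6 207.1]
s [(0.62, [306.9, 175.1, 343.7, 215.9])]
0 [325.  171.7] [341.  212.1]
0.05 [310.9 174.3] [325.9 215.2]
0.06 [308.  174.8] [322.8 215.9]
0.07 [305.1 175.4] [319.8 216.5]
[0.45593425 0.28347566 0.05457749]
```

The tray shows about 60 mm out. Lower the hook onto the mat.

```bash
python3 -m creep '[{"grip":0,"xyz":[0,0.1,-0.3],"roll":0},{"grip":0,"xyz":[0,0.1,-0.4],"roll":0},{"grip":0,"xyz":[0,0.1,-0.4],"roll":0},{"grip":0,"xyz":[0,0,-0.4],"roll":0},{"grip":0,"xyz":[0,0,-0.2],"roll":0},{"grip":0,"xyz":[0,0,-0.1],"roll":0},{"grip":0,"xyz":[0,0,-0.06],"roll":0},{"grip":0,"xyz":[0,0,0],"roll":0}]'; python3 -m creep '[{"grip":0,"xyz":[0,0,-0.03],"roll":0},{"grip":0,"xyz":[0,0,-0.03],"roll":0},{"grip":0,"xyz":[0,0,0],"roll":0},{"grip":0,"xyz":[0,0,0],"roll":0},{"grip":0,"xyz":[0,0,0],"roll":0},{"grip":0,"xyz":[0,0,0],"roll":0},{"grip":0,"xyz":[0,0,0],"roll":0},{"grip":0,"xyz":[0,0,0],"roll":0}]'
```

```text
time: 22.25
eef_pos: [0.4563, 0.2931, -0.0014]
ee_rot: [[-0.999, -0.039, -0.0], [-0.039, 0.999, -0.0], [0.0, -0.0, -1.0]]
contact_force: [-0.5, -0.6, -1.5]
gripper_width: 0.0206
grasp_force: 59.6
time: 22.92
eef_pos: [0.4563, 0.2934, -0.003]
ee_rot: [[-0.999, -0.039, 0.0], [-0.039, 0.999, 0.0], [-0.0, 0.0, -1.0]]
contact_force: [0.8, 0.5, -1.2]
gripper_width: 0.0204
grasp_force: 59.6
```

```bash
python3 -m creep '[{"grip":0,"xyz":[0,0,-0.03],"roll":0},{"grip":0,"xyz":[0,0,-0.03],"roll":0},{"grip":0,"xyz":[0,0,-0.03],"roll":0},{"grip":0,"xyz":[0,0,0],"roll":0},{"grip":0,"xyz":[0,0,0],"roll":0},{"grip":0,"xyz":[0,0,0],"roll":0},{"grip":0,"xyz":[0,0,0],"roll":0},{"grip":0,"xyz":[0,0,0],"roll":0}]'
```

```text
time: 23.58
eef_pos: [0.4563, 0.2933, -0.0058]
ee_rot: [[-0.999, -0.039, -0.0], [-0.039, 0.999, 0.0], [0.0, 0.0, -1.0]]
contact_force: [0.3, -0.4, -1.7]
gripper_width: 0.0205
grasp_force: 59.7
```

```bash
python3 -m creep '[{"grip":0,"xyz":[0,0,-0.03],"roll":0},{"grip":0,"xyz":[0,0,-0.02],"roll":0},{"grip":0,"xyz":[0,0,0],"roll":0},{"grip":0,"xyz":[0,0,0],"roll":0},{"grip":0,"xyz":[0,0,0],"roll":0},{"grip":0,"xyz":[0,0,0],"roll":0},{"grip":0,"xyz":[0,0,0],"roll":0},{"grip":0,"xyz":[0,0,0],"roll":0}]'
```

```text
time: 24.25
eef_pos: [0.4563, 0.2934, -0.006]
ee_rot: [[-0.999, -0.039, 0.001], [-0.039, 0.999, 0.0], [-0.001, 0.0, -1.0]]
contact_force: [-3.7, -1.1, 10.2]
gripper_width: 0.0206
grasp_force: 61.1
```

Touching the mat. Open, then rise straight up.

```bash
python3 -m creep '[{"grip":0.1,"xyz":[0,0,0.03],"roll":0},{"grip":0.4,"xyz":[0,0,0],"roll":0},{"grip":0.7,"xyz":[0,0,0],"roll":0},{"grip":1,"xyz":[0,0,0],"roll":0},{"grip":1,"xyz":[0,0,0],"roll":0},{"grip":1,"xyz":[0,0,0],"roll":0},{"grip":1,"xyz":[0,0,0],"roll":0},{"grip":1,"xyz":[0,0,0],"roll":0}]'; python3 -m creep '[{"grip":1,"xyz":[0,0,0.2],"roll":0},{"grip":1,"xyz":[0,0,0.3],"roll":0},{"grip":1,"xyz":[0,0,0.6],"roll":0},{"grip":1,"xyz":[0,0,0.8],"roll":0},{"grip":1,"xyz":[0,0,1],"roll":0},{"grip":1,"xyz":[0,0,0.8],"roll":0},{"grip":1,"xyz":[0,0,0.4],"roll":0},{"grip":1,"xyz":[0,0,0],"roll":0}]'
python3 - <<'E'
from h import *
t=cams.get_image('top');s=cams.get_image('side')
for p in(t,s):
    for n in('hook','mat','tray','grease_jar','tin','cutter'): print(n,[(round(r['p'],2),r['extent']) for r in cams.silhouettes(p,n)[:1]])
print(arm.state()['eef_pos'],arm.state()['contact_force'])
h=cv2.cvtColor(s['img'],cv2.COLOR_RGB2HSV); m=cv2.inRange(h,(5,90,90),(20,255,255))[175:205,230:300]; q=np.argwhere(m)[:,::-1]+[230,175]; print(q.min(0),q.max(0),onz(s,*q.mean(0),.018))
E
```

```text
time: 24.92
eef_pos: [0.4563, 0.2933, -0.0064]
ee_rot: [[-0.999, -0.039, -0.0], [-0.039, 0.999, 0.0], [0.0, 0.0, -1.0]]
contact_force: [0.4, 0.6, 0.5]
gripper_width: 0.0852
grasp_force: 0.0
time: 25.58
eef_pos: [0.459, 0.2947, 0.1212]
ee_rot: [[-0.999, -0.039, 0.007], [-0.039, 0.999, 0.004], [-0.007, 0.003, -1.0]]
contact_force: [0.4, -0.3, 0.3]
gripper_width: 0.0853
grasp_force: 0.0
hook [(0.49, [216.2, 205.1, 230.0, 271.9])]
mat [(0.78, [201.6, 200.9, 245.1, 284.7])]
tray [(0.85, [269.5, 171.0, 326.2, 203.2])]
grease_jar [(0.6, [230.0, 145.3, 253.5, 164.8])]
tin [(0.89, [418.4, 144.6, 441.9, 171.6])]
cutter [(0.66, [412.9, 189.3, 467.5, 217.5])]
hook [(0.5, [242.2, 181.9, 269.5, 198.3])]
mat [(0.94, [229.8, 176.3, 298.4, 202.4])]
tray [(0.68, [400.6, 245.1, 421.4, 270.9])]
grease_jar [(0.44, [318.7, 164.7, 326.8, 183.0])]
tin [(0.59, [399.1, 246.5, 420.6, 273.4])]
cutter [(0.87, [367.9, 266.5, 391.6, 304.1])]
[0.45619366 0.29328751 0.11645503] [ 0.07145535 -0.9816213  -0.10041729]
[241 182] [269 194] [0.45254612 0.28979803 0.018     ]
```

The hook lies where it first was (handle px 241–269 by 182–194, start 242–269 by 182–194), the tray is out, and the jar, tin and cutters are unmoved.

```bash
python3 -c "
from cell import arm
print(arm.finish_job())"
```

```text
the job is handed in; nothing more can be done
None
```

The job is handed in: the hook drew the tray about 60 mm out to its stop and held it there with a steady 11.5 N, then was unhooked and laid back on its mat, with the jar, tin and cutters unmoved in the pictures; the hand-in gave no verdict.

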